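Index the reference standard under the near-infrared head

TASK

Stand the white reference standard upright and fully down in the round nest on the slide carriage, then pull up the carriage's spring-loaded index plunger knob, slide the carriage over until the standard is under the thick round near-infrared head (not the slim camera), and let the knob go so that the pin drops fully home in that station's hole. The hole has been set by hand and may be up to a centimetre or so off the head's axis, so feel for it slowly: never jam the pin, neither sideways nor by pressing the knob down, and set the standard down gently. Leave the other things on the bench and the rig as they are.

Things in the scene. Friction and masses are not known exactly. Their poses are not given: they have to be found in the camera images.
- rig: sample slide: an aluminium base plate 260 x 420 x 12 mm with a straight profile rail along its own y axis (the slide direction), two heads on columns along its far (+x) edge. Origin on the underside, on the rail's centre line, half-way along; own z up. It does not move
- nest (a point): centre of the floor of the round nest on the carriage: a black ring, inside diameter 53 mm, outside 64 mm, 9 mm high, open on top, its floor 46 mm above the bench (top of the 12 mm carriage plate, which is 180 mm along the rig's x and 80 mm along its y). Moves with the carriage
- carriage (a joint): position of the carriage along the rail in m, 0 at the loading position half-way along, where it starts, growing along the rig's +y, stops at -0.145 and +0.145. Slides with about 2 N of friction when the pin is clear, about 4 N with the pin dragging on the strip. The pin starts locked in a slot that leaves it about 2 to 27 mm of play either way
- plunger (a joint): how far the index plunger is pulled up, in m: 0 = pin fully home, 0.014 = stop. Spring and weight press it down with 8 N (home) to 12 N; let go, it drops within 0.1 s. Its pin, 10 mm thick, flat-ended, hangs below the carriage and sits 9 mm deep in a steel index strip: pulled over 9 mm it is clear; let go elsewhere it rides on the strip at 0.009 until over a hole. Over 20 N on the pin bends it
- knob_c (a point): centre of the plunger's knob: a black upright cylinder 30 mm in diameter and 22 mm high on a 16 mm sleeve, its centre 69.5 mm above the bench when home and 23.5 mm above the carriage plate; it stands 115 mm from the nest's centre towards the rig's -x. Its underside is 12 mm above the carriage plate
- nir_axis (a point): centre of the underside of the near-infrared head: a white round finned barrel 64 mm in diameter, 78 mm high, underside 100 mm above the bench, on a column 85 mm beyond it (rig +x), 200 mm high. It hangs 130 mm to one side (either) of the loading position. Its index hole, 12 mm wide, takes the pin when the nest's centre is within 12 mm of this axis along the rail: just where is not known
- camera_axis (a point): centre of the underside of the slim camera head (lens 24 mm in diameter under a 30 x 30 x 50 mm box), 100 mm above the bench, 130 mm to the other side of the loading position, on a column like the other: the wrong station
- standard_c (a point): centre (half-way up) of the loose white reference standard: a black cylindrical holder 50 mm in diameter and 32 mm high with a white ceramic disc in its top and a 3 mm bevel round its foot, about 0.12 kg, standing on the bench beyond one end of the rig; own z up. In the nest, of which the ring covers its lowest 9 mm, this point lies 16 mm above the nest's floor
- sample_cup: aluminium sample cup, 62 mm wide at its foot, 50 mm at its glass top, 30 mm high, standing beyond the other end of the rig; leave alone. Origin under its centre
- tweezers: steel tweezers 130 mm long, lying; leave alone. Origin at the middle
- marker: marker pen 133 mm long with a green cap, lying; leave alone. Origin at the middle
- jar1: small jar 36 mm in diameter, 62 mm high, on the rig's base plate between the two columns; leave alone. Origin under its centre
- jar2: jar 60 mm in diameter, 85 mm high, on the left of the bench; leave alone. Origin under its centre
- jar3: jar as the other, beside it; leave alone. Origin under its centre
- beaker: glass beaker 64 mm in diameter, 85 mm high, on the right; leave alone. Origin under its centre
- spatula: steel spatula 170 mm long, lying on the right; leave alone. Origin at the middle

How it is judged (in metres and radians):
On the way, in this order (a step that is already met when the one before it is completed fails the run):
1. the standard stands fully down in the nest, let go (horizontal distance between standard_c and nest below 0.004 m and z of standard_c in the frame of nest below 0.019 m and angle between standard_c's own z axis and vertical below 0.08 rad and contact force between the fingers and standard below 0.5 N), for 0.2 s.
2. the pin is pulled clear of the index strip (value of joint plunger above 0.009 m), for 0.1 s.
3. the carriage is slid over to the near-infrared head (horizontal distance between nest and nir_axis below 0.03 m), for 0.1 s.
At the end, for the whole second after the job is handed in: The pin is fully home (plunger within 2 mm of its bottom) in the hole of the near-infrared station, the nest's centre within 16 mm of that head's axis; the standard stands upright (within 0.08 rad) and fully down in the nest (centre within 4 mm sideways, at most 3 mm high), at rest (value of joint plunger below 0.002 m and horizontal distance between nest and nir_axis below 0.016 m and horizontal distance between standard_c and nest below 0.004 m and z of standard_c in the frame of nest below 0.019 m and angle between standard_c's own z axis and vertical below 0.08 rad and linear speed of standard below 0.01 m/s); the robot touches nothing.
It fails at once if the index pin is loaded with more than 20 N (jammed or bent) (contact force between plunger_c0 and strip above 20 N).
It fails at once if the standard is dropped or pressed into the nest with more than 45 N (contact force between standard and carriage above 45 N).
It fails at once if a bystander is moved more than 25 mm (distance of any of sample_cup, tweezers, marker, jar1, jar2, jar3, beaker, spatula from where it was at the start of the episode above 0.025 m).
It also fails if it takes over 61 s, if anything falls off the work surface, if the arm or the gripper's body presses on something with over 40 N, if the wrist force passes 120 N, or if a joint passes its speed limit or range.

ROBOT

A 7-joint arm with a two-finger parallel gripper is mounted at the origin on the work surface. World frame = base frame: x ahead of the robot, y to its left, z up, the work surface at z = 0. Lengths are in mm, angles in rad, forces in N, time in s.
With the tool pointing down it reaches from about 425 to 1025 mm from the base axis. Payload 9.4 kg.
Tool frame: the origin (TCP) lies at the very end of the fingers, on their centre line; the grasp point (between the pads) lies 19 mm behind it; z points along the fingers, y is the line along which they close (so a half turn about z gives the same grasp; the last joint's range is limited). The gripper opens to 85 mm and grips with 20 to 120 N. Pads are 22 mm wide; open, the fingers measure 114 mm over their backs; the gripper's body (76 mm by 85 mm) begins 54 mm behind the grasp point. The pads swing forward as they close: fully open they stand 13 mm farther back than shut.
Start: joints at [1.052, 0.599, -0.003, 1.599, 0.002, 0.943, -0.08], TCP at [309.977, -655.392, 231.275] pointing down, gripper open.
Joint ranges: [-2.57, 2.57], [-0.35, 1.97], [-1.29, 1.29], [0.11, 2.56], [-1.05, 4.19], [0.11, 1.86], [-2.63, 2.63]. Speed limits (rad/s): [2.22, 2.22, 3.01, 3.01, 3.14, 3.14, 3.14].

INTERFACE

Orientations are given as a rotation vector (axis times angle).
In Python, from rig import state, read_camera, close_job, boxes_of gives the robot as it stands. The module is installed in compiled form; this text tells all that it offers.
- The arm moves only by the shell command python3 -m handwheel 'ROWS' [OPENING]. ROWS is a JSON object of lists of equal length, an entry for each row: "dp": the shift along the tool's x, y, z in mm, a list of three; "roll": the turn about the tool's z in degrees. In form: {"dp": [[x, y, z], ...], "roll": [roll, ...]}. A call has exactly 10 rows; each row shifts and turns the commanded pose from where the row before left it, along the tool's axes as they then stand; what a row does not reach is not made up. A row lasts 1/12 s, in which the tool goes at most 41.7 mm and 7.16 degrees, less where a joint would pass 70% of its speed; a pose out of reach is approached as far as the arm can. A call is refused whole if a number of a shift passes 41.7 or a number of a turn 7.16, either way. A call with a gripper value outside its range is refused whole. OPENING is the opening, from 0 (shut) to 1 (fully open), set as the call begins (- or left out, the last holds). The fingers move at their own pace and stop on an object; the grip force is fixed at half the most. Time passes only in rows, so rows that do not move let the fingers close, or fill a call up. It gives the time, the measured TCP pose, the force, the opening and the grip force at its end, in the units of the state.
- state(): the state, without advancing time (a new reading comes with each control period).
- read_camera(name): name is "side" or "top"; returns a dict with "img" (384x512x3 uint8, red, green, blue), "camera_matrix" (3x3 intrinsics, pixels), "view" (4x4, takes a point from world to camera coordinates). Camera axes: x right, y down, z forward; pixel columns grow to the right and rows downward; lengths in mm; the calibration is good to about 2 mm. A picture is of the moment at which its call begins. There is no depth.
- close_job(): hands the job in; it is judged then, once.
Trained networks look in a picture, given as the dict that the camera call returned (one of the last four; its "shot" number tells which), for a name from the list of things; names that differ only in an ending like _2 or _b are one class to them, and where a whole thing is asked for, a point or a joint stands for the part that bears it (a point fixed in the world has none). Each returns a list of dicts, best first, with "conf" (0 to 1); they miss things now and then, are a little off and sometimes report something else, mostly with a low value. They report only what shows in the picture. A call takes as long as a camera call.
- boxes_of(picture, query): "point" ([row, column] in pixels, amid what is visible of it).
The state is a dict: "t": time; "joint_positions": joint angles; "joint_velocities": joint speeds; "tau": joint torques, N m; "position": TCP position; "tool_rot": TCP orientation; "ft_force": force on the tool from outside, world axes, zero at the start; "ft_torque": the same for the moment, N m; "finger_gap": opening from 0.0 (shut) to 1.0 (fully open); "grasp_force": force on a finger pad.
Only numpy, scipy, OpenCV 4.12 (cv2) and the standard library are available. Lean on these libraries where they do the work, as an engineer would, in place of code of your own. Each camera call takes 0.05 s, during which the arm holds its last target. There are 200 camera calls.

## Working session

There is one attempt and no reset: what is moved stays moved. The work goes in short steps, Python scripts to look and compute and a shell command to move; the robot and the scene stay as the last step left them, time stands still between calls to the robot, and variables do not carry over. Pictures are saved under pics/ and viewed, at most 10 in all, crops included, and the job is handed in when it is done.

```bash
mkdir -p pics; cat > h.py <<'E'
import numpy as np, cv2
from rig import state, read_camera, close_job, boxes_of
def ray(p,px):
    K=np.array(p["camera_matrix"]);V=np.array(p["view"]);R=V[:3,:3];t=V[:3,3]
    d=R.T@np.linalg.inv(K)@np.array([px[1],px[0],1.]);c=-R.T@t
    return c,d
def at_z(p,px,z):
    c,d=ray(p,px);return c+d*(z-c[2])/d[2]
def proj(p,X):
    K=np.array(p["camera_matrix"]);V=np.array(p["view"])
    q=K@(V[:3,:3]@np.array(X,float)+V[:3,3]);return q[1]/q[2],q[0]/q[2]
def tri(obs):
    A=np.zeros((3,3));b=np.zeros(3)
    for p,px in obs:
        c,d=ray(p,px);d=d/np.linalg.norm(d);M=np.eye(3)-np.outer(d,d);A+=M;b+=M@c
    return np.linalg.solve(A,b)
def save(p,n): cv2.imwrite(f"pics/{n}.png",p["img"][:,:,::-1])
E
python3 - <<'E'
from h import *
np.set_printoptions(precision=1,suppress=True)
s=state();print(s)
T=read_camera("top");S=read_camera("side");save(T,"top0");save(S,"side0")
for n,p in(("top",T),("side",S)):
    c,_=ray(p,(0,0));print(n,c,p["camera_matrix"])
    for q,z in (("standard_c",16),("nest",46),("knob_c",69.5),("nir_axis",100),("camera_axis",100),("sample_cup",15),("jar1",31),("rig",12),("jar2",42),("beaker",42)):
        r=boxes_of(p,q)[:2];print(q,[(round(x["conf"],2),np.array(x["point"]),at_z(p,x["point"],z)) for x in r])
E
```

```text
{'t': 0.0, 'joint_positions': array([ 1.1,  0.6, -0. ,  1.6,  0. ,  0.9, -0.1]), 'joint_velocities': array([ 0., -0., -0.,  0., -0., -0., -0.]), 'tau': array([  0. , -77.6,   1.6, -25.8,   0. ,   0. ,   0. ]), 'position': array([ 309.8, -655. ,  230.4]), 'tool_rot': array([-3.1, -0.7,  0. ]), 'ft_force': array([0.1, 0.4, 0.3]), 'ft_torque': array([ 0.,  0., -0.]), 'grasp_force': 0.0, 'finger_gap': 1.0009905020931054}
top [ 242.5  -35.8 1640.6] [[444.9   0.  258.9]
 [  0.  444.9 192. ]
 [  0.    0.    1. ]]
standard_c [(0.59, array([183. , 248.4]), array([621.7,  16.3,  16. ])), (0.46, array([233.3, 318. ]), array([ 444.5, -247.9,   16. ]))]
nest [(0.57, array([185.1, 248. ]), array([606.7,  16.4,  46. ]))]
knob_c []
nir_axis [(0.81, array([165.9, 288.5]), array([ 671.6, -126.9,  100. ])), (0.69, array([249.2, 385. ]), array([ 389.7, -468.8,  100. ]))]
camera_axis [(0.81, array([142.4, 217.4]), array([747.8, 133.5, 100. ]))]
sample_cup [(0.75, array([199.3, 166.8]), array([545.6, 316.4,  15. ])), (0.59, array([235. , 319.4]), array([ 438.7, -253.3,   15. ]))]
jar1 [(0.73, array([194.6
[... 888 characters left out ...]
3]), array([528.6,  84.9, 100. ])), (0.57, array([159.6, 239.3]), array([ 696.6, -168.9,  100. ]))]
camera_axis [(0.7, array([188.7, 176.9]), array([778.7,  84.4, 100. ])), (0.54, array([191.1, 207.2]), array([690. ,  55.2, 100. ]))]
sample_cup [(0.65, array([284.5, 203.8]), array([542.4, 329.4,  15. ]))]
jar1 [(0.86, array([320.2, 163.5]), array([554.9, 483.5,  31. ])), (0.69, array([335.3, 190.4]), array([477.4, 493.4,  31. ]))]
rig [(0.89, array([218.5, 223.4]), array([639.9,  49.7,  12. ]))]
jar2 [(0.86, array([320.2, 163.5]), array([548.1, 491.4,  42. ])), (0.69, array([335.3, 190.4]), array([471.7, 501.3,  42. ]))]
beaker [(0.56, array([142.6, 305. ]), array([ 582.2, -511.9,   42. ]))]
```

View pics/top0.png

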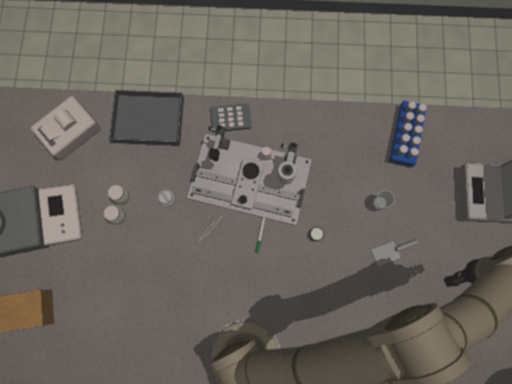

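View pics/side0.png

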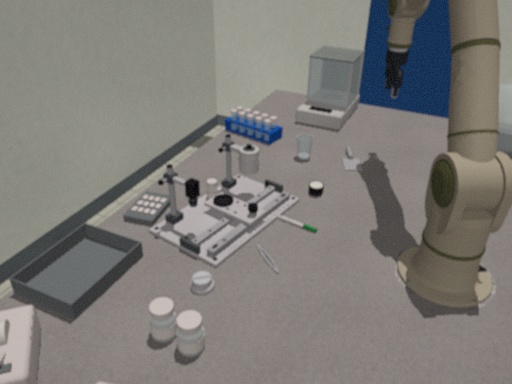

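The top view shows the rig turned by about 12°. The nest is at about (171,250), the knob at (199,242), the NIR head at (170,288), the camera head at (155,214) and the standard at (234,317). I'll zoom in to refine these.

```bash
python3 - <<'E'
from h import *
T=cv2.imread("pics/top0.png")[120:245,185:335];S=cv2.imread("pics/side0.png")[130:260,145:330]
cv2.imwrite("pics/topz.png",cv2.resize(T,None,fx=4.8,fy=4.8,interpolation=cv2.INTER_CUBIC))
cv2.imwrite("pics/sidez.png",cv2.resize(S,None,fx=4.2,fy=4.2,interpolation=cv2.INTER_CUBIC))
E
```

```text
(no output)
```

View pics/topz.png

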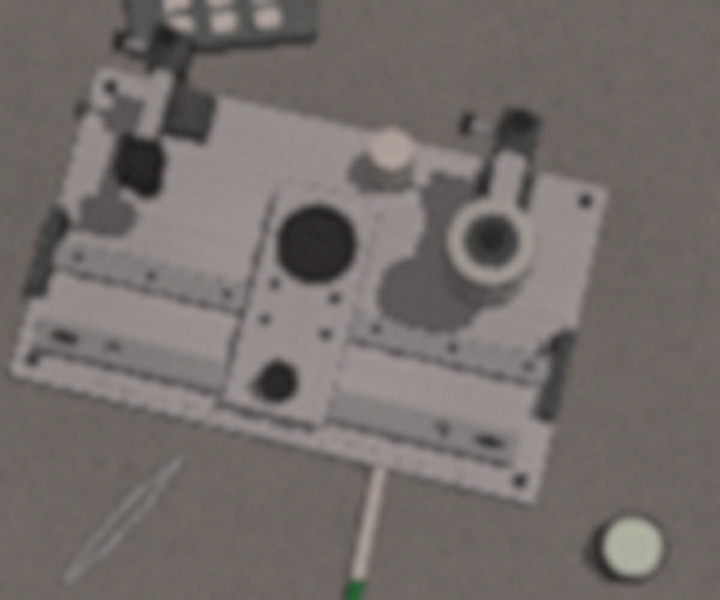

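View pics/sidez.png

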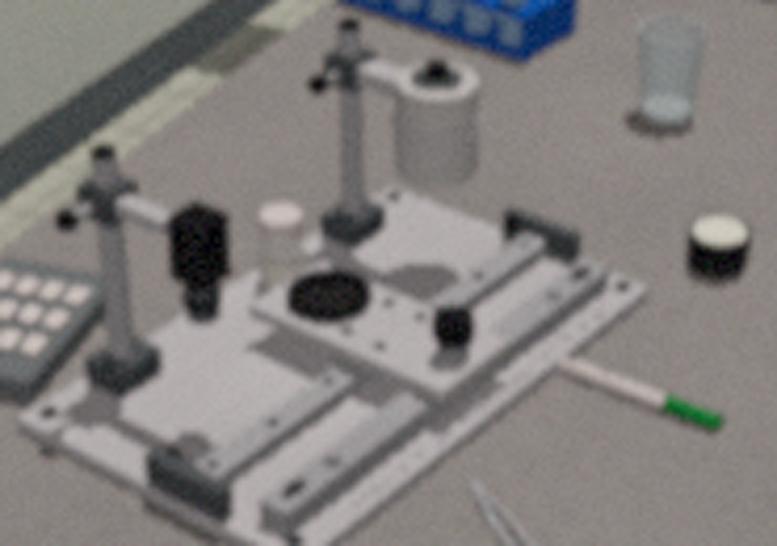

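```bash
python3 - <<'E'
from h import *
np.set_printoptions(precision=1,suppress=True)
T=read_camera("top");S=read_camera("side")
t=lambda x,y:(120+(y+.5)/4.8-.5,185+(x+.5)/4.8-.5)
s=lambda x,y:(130+(y+.5)/4.2-.5,145+(x+.5)/4.2-.5)
for n,a,b,z in (("nest",(317,244),(329,296),54),("knob",(278,381),(454,312),80.5),("std",(632,547),(720,231),32),("nirtop",(492,240),(437,80),178)):
    print(n,at_z(T,t(*a),z),at_z(S,s(*b),z),tri([(T,t(*a)),(S,s(*b))]))
h=[at_z(T,t(*a),12) for a in((110,88),(586,201),(520,481),(33,358))]
h=np.array(h);print(h,h.mean(0),np.degrees(np.arctan2(*(h[0]-h[1])[[0,1]])),np.degrees(np.arctan2(*(h[3]-h[2])[[0,1]])))
h=np.array([at_z(S,s(*a),12) for a in((396,196),(623,287),(50,412))]);print(h)
# refined blobs in top
g=T["img"].astype(int).sum(2)
for n,(r,c),thr,w in(("nest",t(317,244),190,12),("knob",t(278,381),190,8)):
    r0,c0=int(r)-w,int(c)-w;p=g[r0:r0+2*w+1,c0:c0+2*w+1];wt=np.clip(thr-p,0,None).astype(float)
    yy,xx=np.mgrid[r0:r0+2*w+1,c0:c0+2*w+1];q=((yy*wt).sum()/wt.sum(),(xx*wt).sum()/wt.sum());print(n,q,t(317,244),at_z(T,q,54 if n=="nest" else 80.5))
st=state();from scipy.spatial.transform import Rotation as R
print(R.from_rotvec(st["tool_rot"]).as_matrix(),st["position"])
E
```

```text
nest [660.7   9.2  54. ] [659.2  15.6  54. ] [662.2   9.5  49.5]
knob [547.1  32.2  80.5] [550.2  30.2  80.5] [547.9  32.5  82.2]
std [ 441.3 -239.6   32. ] [ 442. -240.   32.] [ 441.5 -239.5   32.4]
nirtop [ 636.6 -117.9  178. ] [ 636.1 -116.3  178. ] [ 636.9 -118.   177.1]
[[ 792.9  182.2   12. ]
 [ 716.7 -200.5   12. ]
 [ 490.8 -155.    12. ]
 [ 569.9  226.7   12. ]] [642.6  13.4  12. ] 11.247463938083959 11.71045010431329
[[ 716.5 -203.9   12. ]
 [ 491.6 -156.3   12. ]
 [ 794.5  180.3   12. ]]
nest (np.float64(170.41994820966158), np.float64(250.50397356906868)) (170.4375, 250.64583333333334) [660.7   9.7  54. ]
knob (np.float64(199.10154617634768), np.float64(242.3539490179691)) (170.4375, 250.64583333333334) [546.6  32.8  80.5]
[[ 0.9  0.4 -0. ]
 [ 0.4 -0.9 -0. ]
 [-0.   0.  -1. ]] [ 310.  -655.4  231.3]
```

```bash
cat >> h.py <<'E'
from scipy.spatial.transform import Rotation as Rn
YAW=-11.4
ry=np.array([np.sin(np.radians(11.4)),np.cos(np.radians(11.4)),0]); rx=np.array([ry[1],-ry[0],0])
def go(target,yaw_y=YAW):
    s=state();M=Rn.from_rotvec(s["tool_rot"]).as_matrix();p=np.array(s["position"])
    az=np.degrees(np.arctan2(M[1,1],M[0,1]))
    d=np.array(target)-p
    droll=-(yaw_y-az);droll=(droll+90)%180-90
    c,sn=np.cos(np.radians(droll)),np.sin(np.radians(droll))
    m=M.T@d
    print("t",round(s["t"],2),"pos",p.round(1),"tilt",M[:,2].round(3),"roll needed",round(droll,1),"dp now",m.round(1),"dp after roll",np.round([c*m[0]+sn*m[1],-sn*m[0]+c*m[1],m[2]],1),"F",np.round(s["ft_force"],1),"gap",round(s["finger_gap"],3),"grip",round(s["grasp_force"],1))
E
python3 -m handwheel '{"dp":[[0,0,8],[0,0,10],[0,0,10],[0,0,10],[0,0,10],[0,0,10],[0,0,10],[0,0,10],[0,0,10],[0,0,10]],"roll":[-6.7,-6.7,-6.7,-6.7,-6.7,-6.7,-6.7,-6.7,0,0]}' 1
python3 -c "
from h import *
go([441.5,-239.5,70]);print(state()['joint_positions'].round(2))"
```

```text
t: 2.03
position: [309.7, -655.6, 132.6]
tool_rot: [2.43, 1.991, 0.0]
ft_force: [-0.2, 0.1, -0.7]
finger_gap: 1.002
grasp_force: 0.0
t 2.03 pos [ 309.7 -655.6  132.6] tilt [ 0.  0. -1.] roll needed 0.1 dp now [433.9  47.6  62.6] dp after roll [433.9  47.   62.6] F [-0.2  0.1 -0.7] gap 1.002 grip 0.0
[ 1.2   0.71 -0.25  1.67  0.23  0.79  0.65]
```

```bash

python3 -m handwheel '{"dp":[[30,3.5,0],[41,4.5,2],[41,4.5,3],[41,4.5,5],[41,4.5,5],[41,4.5,5],[41,4.5,5],[41,4.5,5],[41,4.5,5],[41,4.5,5]],"roll":[0,0,0,0,0,0,0,0,0,0]}'
python3 -c "
from h import *
go([441.5,-239.5,11]);T=read_camera('top');S=read_camera('side')"
```

```text
t: 2.87
position: [430.3, -270.7, 93.2]
tool_rot: [2.43, 1.99, 0.0]
ft_force: [1.1, 0.1, 0.2]
finger_gap: 1.0
grasp_force: 0.0
t 2.87 pos [ 430.3 -270.7   93.2] tilt [ 0.001 -0.001 -1.   ] roll needed 0.0 dp now [32.8  4.7 82.2] dp after roll [32.8  4.7 82.2] F [1.1 0.1 0.2] gap 1.0 grip 0.0
```

```bash

python3 -m handwheel '{"dp":[[16,2.3,12],[12,2.0,12],[4,0.4,12],[0,0,5],[0,0,0],[0,0,0],[0,0,0],[0,0,0],[0,0,0],[0,0,0]],"roll":[0,0,0,0,0,0,0,0,0,0]}'
python3 - <<'E'
from h import *
go([441.5,-239.5,11])
S=read_camera("side");T=read_camera("top")
a=T["img"][200:270,280:360];b=S["img"][140:220,270:360]
cv2.imwrite("pics/pre.png",np.hstack([cv2.resize(x[:,:,::-1],(380,340),interpolation=cv2.INTER_CUBIC) for x in(a,b)]))
for z,n in((32,"stdtop"),): print(proj(T,(441.5,-239.5,32)),proj(S,(441.5,-239.5,32)),proj(T,state()["position"]),proj(S,state()["position"]))
E
```

```text
t: 3.8
position: [440.7, -242.3, 52.7]
tool_rot: [2.426, 1.995, 0.0]
ft_force: [-0.1, -0.8, -0.2]
finger_gap: 0.999
grasp_force: 0.0
t 3.8 pos [ 440.7 -242.3   52.7] tilt [ 0.001 -0.    -1.   ] roll needed 0.3 dp now [ 2.9  0.2 41.7] dp after roll [ 2.9  0.2 41.7] F [-0.1 -0.8 -0.2] gap 0.999 grip 0.0
(np.float64(233.51111498579854), np.float64(316.25628907152947)) (np.float64(184.72343079200658), np.float64(316.12602869534305)) (np.float64(233.10954409318498), np.float64(317.70002338155655)) (np.float64(179.19655296496398), np.float64(317.12296434094395))
```

View pics/pre.png

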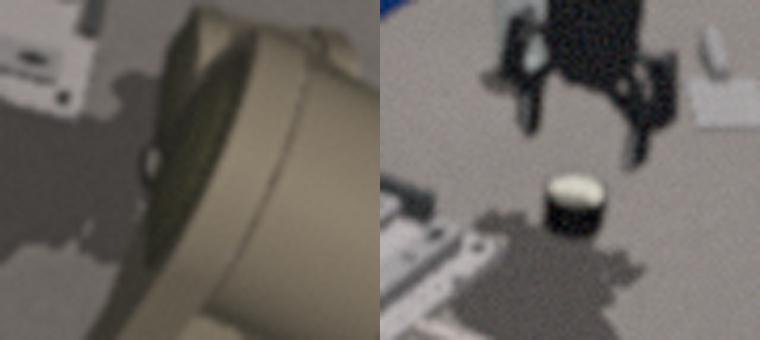

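The side crop shows the open fingers straddling the standard, which sits centred at about (185,316). I'll descend and grip.

```bash

python3 -m handwheel '{"dp":[[1.5,0.1,5],[1.3,0.1,6],[0,0,6],[0,0,6],[0,0,6],[0,0,6],[0,0,4],[0,0,2],[0,0,0],[0,0,0]],"roll":[-0.3,0,0,0,0,0,0,0,0,0]}'
python3 -m handwheel '{"dp":[[0,0,0],[0,0,0],[0,0,0],[0,0,0],[0,0,0],[0,0,0],[0,0,0],[0,0,0],[0,0,0],[0,0,0]],"roll":[0,0,0,0,0,0,0,0,0,0]}' 0
python3 -c "
from h import *
go([661,9.5,70])"
```

```text
t: 4.73
position: [441.3, -239.1, 11.2]
tool_rot: [-2.42, -2.003, 0.0]
ft_force: [0.4, 1.1, -0.5]
finger_gap: 0.998
grasp_force: 0.0
t: 5.57
position: [441.4, -239.2, 12.1]
tool_rot: [2.42, 2.002, 0.0]
ft_force: [-0.2, 1.3, 10.0]
finger_gap: 0.559
grasp_force: 60.2
t 5.57 pos [ 441.4 -239.2   12.1] tilt [ 0.001 -0.    -1.   ] roll needed 0.6 dp now [285.4 169.2 -57.9] dp after roll [287.2 166.1 -57.9] F [-0.2  1.3 10. ] gap 0.559 grip 60.2
```

```bash

python3 -m handwheel '{"dp":[[0,0,-8],[0,0,-20],[10,0,-28],[30,0,-30],[40,0,-16],[40,0,-4],[40,0,0],[40,0,0],[40,0,0],[37,0,0]],"roll":[0.6,0,0,0,0,0,0,0,0,0]}'
python3 -m handwheel '{"dp":[[10,10,0],[0,25,0],[0,35,0],[0,35,0],[0,30,0],[0,20,0],[0,11,0],[0,0,0],[0,0,0],[0,0,0]],"roll":[0,0,0,0,0,0,0,0,0,0]}'
python3 - <<'E'
from h import *
go([661,9.5,65])
S=read_camera("side");T=read_camera("top")
p=state()["position"];f=p-[0,0,12]
print("top disc expect S",proj(S,f+[0,0,32]),"T",proj(T,f+[0,0,32]),"foot S",proj(S,f))
r,c=map(int,proj(S,f+[0,0,16]));cv2.imwrite("pics/held.png",cv2.resize(S["img"][r-40:r+40,c-50:c+50,::-1],(800,600)[:2] if 0 else (750,600),interpolation=cv2.INTER_CUBIC));print(r-40,c-50)
print(proj(S,(661,9.5,55)),boxes_of(S,"standard_c")[:2],boxes_of(S,"nest")[:1])
E
```

```text
t: 6.4
position: [495.8, 33.1, 116.9]
tool_rot: [2.431, 1.99, 0.001]
ft_force: [0.5, -1.3, -1.4]
finger_gap: 0.559
grasp_force: 62.2
t: 7.23
position: [659.1, 7.9, 116.2]
tool_rot: [-2.43, -1.99, 0.002]
ft_force: [-0.4, 0.6, -1.6]
finger_gap: 0.561
grasp_force: 62.2
t 7.23 pos [659.1   7.9 116.2] tilt [-0.001  0.    -1.   ] roll needed 0.0 dp now [ 2.   1.6 51.2] dp after roll [ 2.   1.6 51.2] F [-0.4  0.6 -1.6] gap 0.561 grip 62.2
top disc expect S (np.float64(175.8918494721811), np.float64(223.53541225570208)) T (np.float64(164.81601306912333), np.float64(250.61346461930302)) foot S (np.float64(184.99872142847462), np.float64(223.76564726382566))
140 173
(np.float64(198.7393122169402), np.float64(223.38160754649215)) [{'point': [181.2, 219.5], 'conf': 0.72}] [{'point': [207.4, 236.9], 'conf': 0.91}]
```

View pics/held.png

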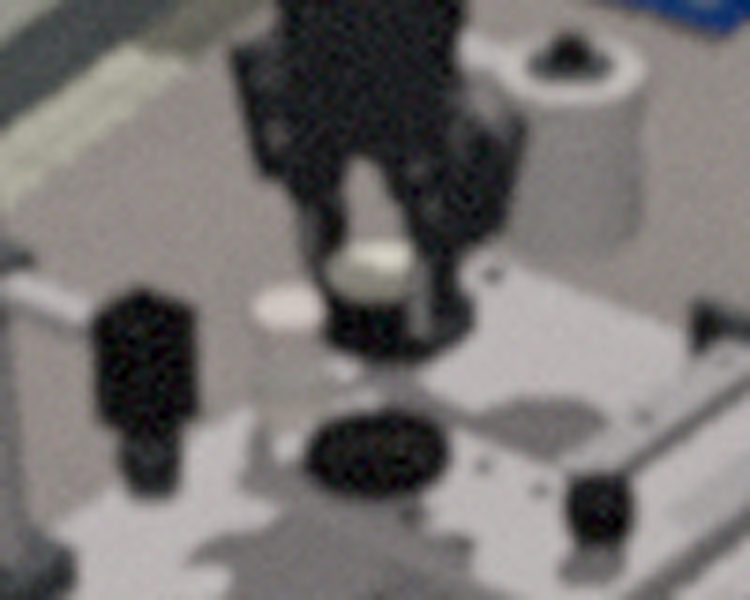

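```bash

python3 -m handwheel '{"dp":[[1.5,1,3],[1,0.5,6],[0,0,8],[0,0,8],[0,0,8],[0,0,6],[0,0,4],[0,0,2],[0,0,0],[0,0,0]],"roll":[0,0,0,0,0,0,0,0,0,0]}'
python3 - <<'E'
from h import *
go([661,10,58])
S=read_camera("side");T=read_camera("top")
cv2.imwrite("pics/held2.png",np.hstack([cv2.resize(i[r-25:r+25,c-25:c+25,::-1],(400,400),interpolation=cv2.INTER_CUBIC) for i,r,c in((S["img"],195,223),(T["img"],170,250))]))
E
```

```text
t: 8.27
position: [662.4, 9.8, 71.2]
tool_rot: [2.431, 1.99, -0.0]
ft_force: [-1.3, -0.4, -0.5]
finger_gap: 0.56
grasp_force: 62.2
t 8.27 pos [662.4   9.8  71.2] tilt [-0. -0. -1.] roll needed 0.0 dp now [-0.1 -1.4 13.2] dp after roll [-0.1 -1.4 13.2] F [-1.3 -0.4 -0.5] gap 0.56 grip 62.2
```

View pics/held2.png

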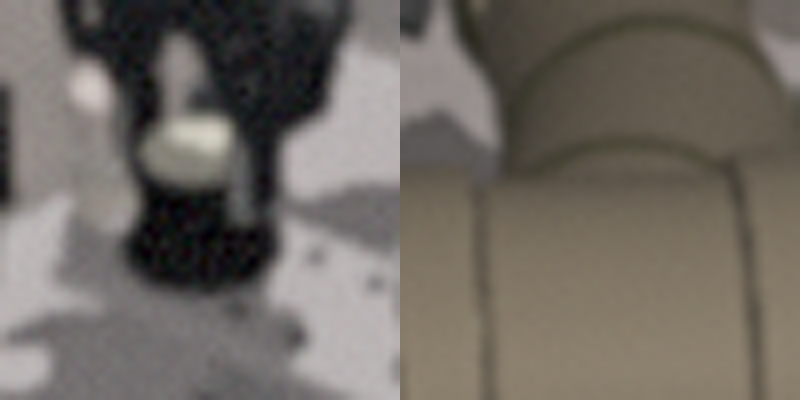

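The side view shows the standard centred on the ring (left edges at about 138 and 128, common centre at about 203). I'll lower it slowly.

```bash

python3 -m handwheel '{"dp":[[0,-1,0.5],[0,0,1],[0,0,1],[0,0,1],[0,0,1],[0,0,1],[0,0,0.5],[0,0,0],[0,0,0],[0,0,0]],"roll":[0,0,0,0,0,0,0,0,0,0]}'
python3 -c "
from h import *
go([661,10,58])"
```

```text
t: 9.2
position: [661.4, 10.0, 65.2]
tool_rot: [-2.431, -1.99, 0.0]
ft_force: [0.4, 0.0, -1.1]
finger_gap: 0.563
grasp_force: 62.2
t 9.2 pos [661.4  10.   65.2] tilt [-0. -0. -1.] roll needed 0.0 dp now [-0.1 -0.4  7.2] dp after roll [-0.1 -0.4  7.2] F [ 0.4  0.  -1.1] gap 0.563 grip 62.2
```

```bash

python3 -m handwheel '{"dp":[[0,0,0.8],[0,0,0.8],[0,0,0.8],[0,0,0.8],[0,0,0.8],[0,0,0.5],[0,0,0],[0,0,0],[0,0,0],[0,0,0]],"roll":[0,0,0,0,0,0,0,0,0,0]}'
python3 -c "
from h import *
go([661,10,58])"
```

```text
t: 10.03
position: [661.4, 10.0, 60.7]
tool_rot: [2.431, 1.99, 0.0]
ft_force: [0.4, -0.1, -1.0]
finger_gap: 0.561
grasp_force: 62.2
t 10.03 pos [661.4  10.   60.7] tilt [ 0. -0. -1.] roll needed 0.0 dp now [-0.1 -0.4  2.7] dp after roll [-0.1 -0.4  2.7] F [ 0.4 -0.1 -1. ] gap 0.561 grip 62.2
```

```bash

python3 -m handwheel '{"dp":[[0,0,0.3],[0,0,0.3],[0,0,0.3],[0,0,0.3],[0,0,0.3],[0,0,0.3],[0,0,0],[0,0,0],[0,0,0],[0,0,0]],"roll":[0,0,0,0,0,0,0,0,0,0]}'
```

```text
t: 10.87
position: [661.4, 10.0, 58.9]
tool_rot: [-2.431, -1.99, 0.0]
ft_force: [0.4, 0.5, -0.3]
finger_gap: 0.561
grasp_force: 62.2
```

```bash

python3 -m handwheel '{"dp":[[0,0,0.2],[0,0,0.2],[0,0,0.2],[0,0,0.2],[0,0,0],[0,0,0],[0,0,0],[0,0,0],[0,0,0],[0,0,0]],"roll":[0,0,0,0,0,0,0,0,0,0]}'
```

```text
t: 11.7
position: [661.4, 10.1, 58.2]
tool_rot: [2.431, 1.99, 0.0]
ft_force: [-0.6, -0.1, 3.2]
finger_gap: 0.559
grasp_force: 62.5
```

```bash

python3 -m handwheel '{"dp":[[0,0,0],[0,0,0],[0,0,0],[0,0,0],[0,0,0],[0,0,0],[0,0,0],[0,0,0],[0,0,0],[0,0,0]],"roll":[0,0,0,0,0,0,0,0,0,0]}' 1
python3 -m handwheel '{"dp":[[0,0,-5],[0,0,-10],[0,0,-14],[0,0,-14],[0,-10,-12],[0,-25,-5],[0,-35,0],[0,-30,0],[0,-15,0],[0,0,0]],"roll":[0,0,0,0,0,0,0,0,0,0]}'
python3 - <<'E'
from h import *
go([548,32.3,52])
S=read_camera("side")
print(proj(S,(661,9.5,78)),boxes_of(S,"standard_c")[:2])
cv2.imwrite("pics/placed.png",cv2.resize(S["img"][160:230,190:290,::-1],(800,560),interpolation=cv2.INTER_CUBIC))
E
```

```text
t: 12.53
position: [661.4, 10.0, 58.1]
tool_rot: [2.431, 1.99, -0.0]
ft_force: [0.2, 0.6, -0.7]
finger_gap: 1.002
grasp_force: 0.0
t: 13.37
position: [544.2, 33.5, 119.1]
tool_rot: [-2.428, -1.991, 0.003]
ft_force: [-0.2, -0.6, 0.8]
finger_gap: 1.001
grasp_force: 0.0
t 13.37 pos [544.2  33.5 119.1] tilt [-0.003 -0.    -1.   ] roll needed 0.1 dp now [-0.4  4.1 67.1] dp after roll [-0.3  4.1 67.1] F [-0.2 -0.6  0.8] gap 1.001 grip 0.0
(np.float64(192.44835066199133), np.float64(223.2163693642332)) [{'point': [196.2, 220.2], 'conf': 0.68}]
```

View pics/placed.png

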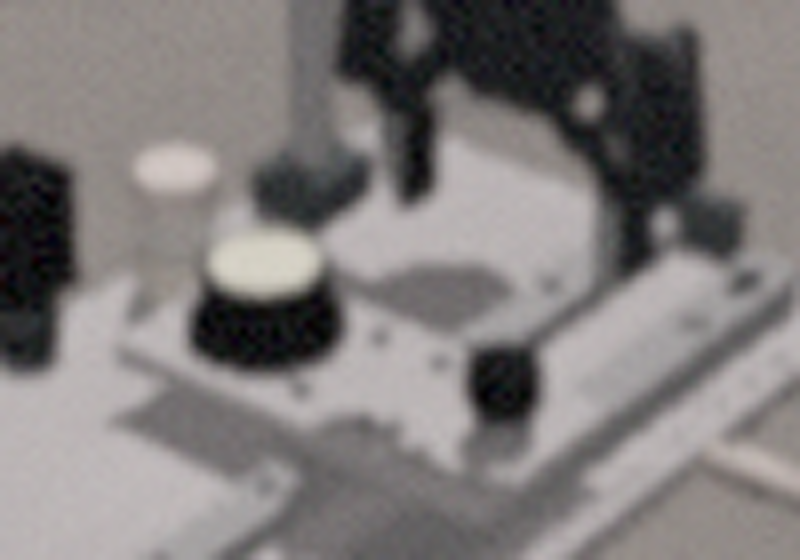

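The disc is at (193,223), as predicted for fully seated, and the knob hasn't moved. Now I'll go down over the knob.

```bash

python3 -m handwheel '{"dp":[[-0.3,2,4],[0,1.6,8],[0,0,10],[0,0,12],[0,0,12],[0,0,10],[0,0,6],[0,0,3],[0,0,0],[0,0,0]],"roll":[0,0,0,0,0,0,0,0,0,0]}'
python3 -c "
from h import *
go([548,32.3,52])"
```

```text
t: 14.3
position: [552.2, 31.7, 53.0]
tool_rot: [-2.431, -1.99, 0.0]
ft_force: [0.6, 0.5, -0.0]
finger_gap: 1.001
grasp_force: 0.0
t 14.3 pos [552.2  31.7  53. ] tilt [-0. -0. -1.] roll needed 0.0 dp now [-0.2 -4.2  1. ] dp after roll [-0.2 -4.2  1. ] F [ 0.6  0.5 -0. ] gap 1.001 grip 0.0
```

```bash

python3 -m handwheel '{"dp":[[0,-2,0],[0,-1.8,0],[0,0,0],[0,0,0],[0,0,0],[0,0,0],[0,0,0],[0,0,0],[0,0,0],[0,0,0]],"roll":[0,0,0,0,0,0,0,0,0,0]}' 0.6
python3 -m handwheel '{"dp":[[0,0,0],[0,0,0],[0,0,0],[0,0,0],[0,0,0],[0,0,0],[0,0,0],[0,0,0],[0,0,0],[0,0,0]],"roll":[0,0,0,0,0,0,0,0,0,0]}' 0
python3 -c "
from h import *
go([548,32.3,64])"
```

```text
t: 15.13
position: [548.4, 32.5, 53.1]
tool_rot: [-2.431, -1.99, 0.0]
ft_force: [0.5, 0.3, 0.6]
finger_gap: 0.602
grasp_force: 0.0
t: 15.97
position: [547.9, 32.6, 53.4]
tool_rot: [-2.43, -1.99, 0.001]
ft_force: [-2.2, -0.2, 5.5]
finger_gap: 0.33
grasp_force: 58.7
t 15.97 pos [547.9  32.6  53.4] tilt [-0.001 -0.    -1.   ] roll needed 0.0 dp now [ -0.2   0.2 -10.6] dp after roll [ -0.2   0.2 -10.6] F [-2.2 -0.2  5.5] gap 0.33 grip 58.7
```

```bash

python3 -m handwheel '{"dp":[[0,0,-1],[0,0,-2],[0,0,-2],[0,0,-2],[0,0,-2],[0,0,-2],[0,0,-1],[0,0,0],[0,0,0],[0,0,0]],"roll":[0,0,0,0,0,0,0,0,0,0]}'
```

```text
t: 16.8
position: [547.9, 32.5, 65.0]
tool_rot: [-2.43, -1.99, 0.001]
ft_force: [-2.0, 1.6, -12.0]
finger_gap: 0.329
grasp_force: 59.9
```

```bash

python3 -m handwheel '{"dp":[[-0.5,0,0],[-1,0,0],[-1,0,0],[-1,0,0],[-1,0,0],[-1,0,0],[-1,0,0],[-1,0,0],[-0.5,0,0],[0,0,0]],"roll":[0,0,0,0,0,0,0,0,0,0]}'
python3 -c "
from h import *
go([661,10,58])"
```

```text
t: 17.63
position: [546.3, 24.3, 65.0]
tool_rot: [-2.431, -1.99, 0.001]
ft_force: [-4.5, 0.9, -11.8]
finger_gap: 0.334
grasp_force: 59.9
t 17.63 pos [546.3  24.3  65. ] tilt [-0.001 -0.    -1.   ] roll needed 0.0 dp now [  8.6 115.2   6.9] dp after roll [  8.6 115.2   6.9] F [ -4.5   0.9 -11.8] gap 0.334 grip 59.9
```

```bash

python3 -m handwheel '{"dp":[[-3,0,0],[-8,0,0],[-12,0,0],[-15,0,0],[-15,0,0],[-15,0,0],[-14,0,0],[-12,0,0],[-7,0,0],[-3,0,0]],"roll":[0,0,0,0,0,0,0,0,0,0]}'
python3 -m handwheel '{"dp":[[0,0,0],[0,0,0],[0,0,0],[0,0,0],[0,0,0],[0,0,0],[0,0,0],[0,0,0],[0,0,0],[0,0,0]],"roll":[0,0,0,0,0,0,0,0,0,0]}'
python3 - <<'E'
from h import *
go([548,32.6,65])
S=read_camera("side")
cv2.imwrite("pics/nir.png",cv2.resize(S["img"][140:220,200:310,::-1],(770,560),interpolation=cv2.INTER_CUBIC))
E
```

```text
t: 18.47
position: [525.4, -78.9, 65.0]
tool_rot: [-2.432, -1.988, 0.002]
ft_force: [-4.7, 2.5, -12.6]
finger_gap: 0.335
grasp_force: 60.0
t: 19.3
position: [525.6, -78.0, 65.0]
tool_rot: [-2.431, -1.989, 0.003]
ft_force: [-5.3, -0.4, -11.3]
finger_gap: 0.327
grasp_force: 60.1
t 19.3 pos [525.6 -78.   65. ] tilt [-0.001 -0.001 -1.   ] roll needed -0.0 dp now [ 1.129e+02  1.000e-01 -1.000e-01] dp after roll [ 1.129e+02  1.000e-01 -1.000e-01] F [ -5.3  -0.4 -11.3] gap 0.327 grip 60.1
```

View pics/nir.png

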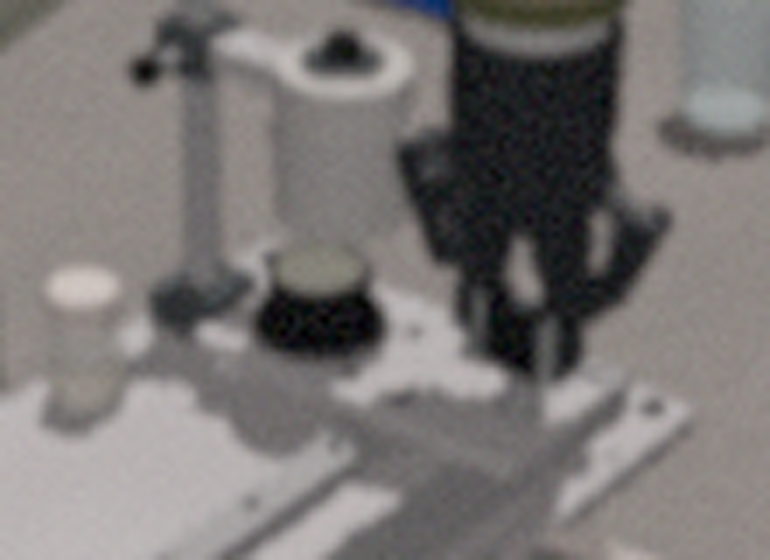

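```bash

python3 -m handwheel '{"dp":[[0,0,0],[0,0,0],[0,0,0],[0,0,0],[0,0,0],[0,0,0],[0,0,0],[0,0,0],[0,0,0],[0,0,0]],"roll":[0,0,0,0,0,0,0,0,0,0]}' 1
python3 -c "
from h import *
go([525.6,-78,56]);print(state()['joint_positions'].round(2))"
```

```text
t: 20.18
position: [526.3, -77.3, 65.1]
tool_rot: [-2.431, -1.99, 0.0]
ft_force: [0.6, 0.2, -0.3]
finger_gap: 0.997
grasp_force: 0.0
t 20.18 pos [526.3 -77.3  65.1] tilt [-0. -0. -1.] roll needed 0.0 dp now [-0.8 -0.5  9.1] dp after roll [-0.8 -0.5  9.1] F [ 0.6  0.2 -0.3] gap 0.997 grip 0.0
[ 0.11  0.63 -0.11  2.17  0.18  0.36 -0.34]
```

```bash

python3 -m handwheel '{"dp":[[0,0,0],[0,0,1],[0,0,1],[0,0,1],[0,0,1],[0,0,1],[0,0,1],[0,0,1],[0,0,1],[0,0,1]],"roll":[-6,-7,-7,-7,-7,-7,-7,-7,-7,-7]}'
python3 -m handwheel '{"dp":[[0,0,0],[0,0,0],[0,0,0],[0,0,0],[0,0,0],[0,0,0],[0,0,0],[0,0,0],[0,0,0],[0,0,0]],"roll":[-7,-7,-7,0,0,0,0,0,0,0]}' 0.55
python3 -c "
from h import *
go([525.9,-77.7,56],78.6)"
```

```text
t: 21.02
position: [526.3, -77.4, 56.0]
tool_rot: [0.867, 3.019, -0.0]
ft_force: [1.0, 0.4, 0.3]
finger_gap: 0.995
grasp_force: 0.0
t: 21.85
position: [526.3, -77.2, 56.1]
tool_rot: [0.312, 3.126, -0.0]
ft_force: [-0.4, 0.1, 1.1]
finger_gap: 0.55
grasp_force: 0.0
t 21.85 pos [526.3 -77.2  56.1] tilt [ 0. -0. -1.] roll needed -0.0 dp now [ 0.3 -0.6  0.1] dp after roll [ 0.3 -0.6  0.1] F [-0.4  0.1  1.1] gap 0.55 grip 0.0
```

```bash

python3 -m handwheel '{"dp":[[0.3,-1,0],[0,-1,0],[0,-1,0],[0,-1,0],[0,-1,0],[0,-1,0],[0,-0.7,0],[0,-0.5,0],[0,-0.3,0],[0,0,0]],"roll":[0,0,0,0,0,0,0,0,0,0]}'
python3 -m handwheel '{"dp":[[0,-0.2,0],[0,-0.2,0],[0,-0.2,0],[0,-0.2,0],[0,-0.2,0],[0,-0.2,0],[0,-0.2,0],[0,-0.2,0],[0,-0.2,0],[0,-0.2,0]],"roll":[0,0,0,0,0,0,0,0,0,0]}'
```

```text
t: 22.68
position: [524.5, -84.7, 56.1]
tool_rot: [-0.312, -3.126, 0.0]
ft_force: [1.0, -0.0, -0.0]
finger_gap: 0.552
grasp_force: 0.0
t: 23.52
position: [524.2, -86.1, 56.1]
tool_rot: [0.311, 3.126, 0.001]
ft_force: [0.8, 3.0, -1.4]
finger_gap: 0.553
grasp_force: 1.6
```

```bash

python3 -m handwheel '{"dp":[[0,-0.2,0],[0,-0.2,0],[0,-0.2,0],[0,-0.2,0],[0,-0.2,0],[0,-0.2,0],[0,-0.2,0],[0,-0.2,0],[0,-0.2,0],[0,-0.2,0]],"roll":[0,0,0,0,0,0,0,0,0,0]}'
```

```text
t: 24.35
position: [523.7, -88.5, 56.1]
tool_rot: [-0.312, -3.126, 0.0]
ft_force: [0.1, 2.5, 0.1]
finger_gap: 0.55
grasp_force: 1.6
```

```bash
cat > ok.py <<'E'
from rig import state
import sys
s=state();f=s["ft_force"];sys.exit(0 if f[1]<5 and f[1]>1.0 and s["grasp_force"]<4 else 1)
E
python3 -m handwheel '{"dp":[[0,-0.15,0],[0,-0.15,0],[0,-0.15,0],[0,-0.15,0],[0,-0.15,0],[0,-0.15,0],[0,-0.15,0],[0,-0.15,0],[0,-0.15,0],[0,-0.15,0]],"roll":[0,0,0,0,0,0,0,0,0,0]}' && python3 ok.py &&
python3 -m handwheel '{"dp":[[0,-0.15,0],[0,-0.15,0],[0,-0.15,0],[0,-0.15,0],[0,-0.15,0],[0,-0.15,0],[0,-0.15,0],[0,-0.15,0],[0,-0.15,0],[0,-0.15,0]],"roll":[0,0,0,0,0,0,0,0,0,0]}'  && python3 ok.py &&
python3 -m handwheel '{"dp":[[0,-0.15,0],[0,-0.15,0],[0,-0.15,0],[0,-0.15,0],[0,-0.15,0],[0,-0.15,0],[0,-0.15,0],[0,-0.15,0],[0,-0.15,0],[0,-0.15,0]],"roll":[0,0,0,0,0,0,0,0,0,0]}'
```

```text
t: 25.18
position: [523.4, -90.0, 56.1]
tool_rot: [-0.312, -3.126, 0.0]
ft_force: [-0.1, 2.7, -1.1]
finger_gap: 0.547
grasp_force: 1.6
t: 26.02
position: [523.1, -91.5, 56.1]
tool_rot: [-0.312, -3.126, 0.0]
ft_force: [0.8, 3.1, -1.0]
finger_gap: 0.546
grasp_force: 1.5
t: 26.85
position: [522.8, -93.0, 56.1]
tool_rot: [-0.312, -3.126, 0.0]
ft_force: [1.6, 2.3, -0.1]
finger_gap: 0.547
grasp_force: 1.4
```

```bash

python3 -m handwheel '{"dp":[[0,-0.15,0],[0,-0.15,0],[0,-0.15,0],[0,-0.15,0],[0,-0.15,0],[0,-0.15,0],[0,-0.15,0],[0,-0.15,0],[0,-0.15,0],[0,-0.15,0]],"roll":[0,0,0,0,0,0,0,0,0,0]}' && python3 ok.py &&
python3 -m handwheel '{"dp":[[0,-0.15,0],[0,-0.15,0],[0,-0.15,0],[0,-0.15,0],[0,-0.15,0],[0,-0.15,0],[0,-0.15,0],[0,-0.15,0],[0,-0.15,0],[0,-0.15,0]],"roll":[0,0,0,0,0,0,0,0,0,0]}'  && python3 ok.py &&
python3 -m handwheel '{"dp":[[0,-0.15,0],[0,-0.15,0],[0,-0.15,0],[0,-0.15,0],[0,-0.15,0],[0,-0.15,0],[0,-0.15,0],[0,-0.15,0],[0,-0.15,0],[0,-0.15,0]],"roll":[0,0,0,0,0,0,0,0,0,0]}'
```

```text
t: 27.68
position: [522.5, -94.5, 56.1]
tool_rot: [-0.312, -3.126, 0.0]
ft_force: [0.1, 3.1, -2.7]
finger_gap: 0.55
grasp_force: 1.4
t: 28.52
position: [522.2, -95.9, 56.1]
tool_rot: [-0.312, -3.126, 0.0]
ft_force: [1.5, 3.2, -1.8]
finger_gap: 0.549
grasp_force: 1.4
t: 29.35
position: [521.9, -97.4, 56.1]
tool_rot: [-0.312, -3.126, 0.0]
ft_force: [0.0, 3.0, -3.7]
finger_gap: 0.551
grasp_force: 1.4
```

```bash

python3 -m handwheel '{"dp":[[0,-0.15,0],[0,-0.15,0],[0,-0.15,0],[0,-0.15,0],[0,-0.15,0],[0,-0.15,0],[0,-0.15,0],[0,-0.15,0],[0,-0.15,0],[0,-0.15,0]],"roll":[0,0,0,0,0,0,0,0,0,0]}' && python3 ok.py &&
python3 -m handwheel '{"dp":[[0,-0.15,0],[0,-0.15,0],[0,-0.15,0],[0,-0.15,0],[0,-0.15,0],[0,-0.15,0],[0,-0.15,0],[0,-0.15,0],[0,-0.15,0],[0,-0.15,0]],"roll":[0,0,0,0,0,0,0,0,0,0]}'  && python3 ok.py &&
python3 -m handwheel '{"dp":[[0,-0.15,0],[0,-0.15,0],[0,-0.15,0],[0,-0.15,0],[0,-0.15,0],[0,-0.15,0],[0,-0.15,0],[0,-0.15,0],[0,-0.15,0],[0,-0.15,0]],"roll":[0,0,0,0,0,0,0,0,0,0]}'
```

```text
t: 30.18
position: [521.7, -98.8, 56.1]
tool_rot: [0.312, 3.126, 0.0]
ft_force: [0.2, 1.7, 0.6]
finger_gap: 0.552
grasp_force: 0.8
t: 31.02
position: [521.4, -100.1, 56.1]
tool_rot: [0.311, 3.126, 0.0]
ft_force: [0.5, 2.4, 0.6]
finger_gap: 0.549
grasp_force: 1.3
t: 31.85
position: [521.4, -100.3, 56.1]
tool_rot: [0.31, 3.126, 0.003]
ft_force: [1.0, 7.4, -0.0]
finger_gap: 0.547
grasp_force: 3.9
```

Grip force halved at −98.8 and the motion stopped at −100.2, so the pin seems to be in the hole. I'll back off, open and lift clear.

```bash

python3 -m handwheel '{"dp":[[0,1,0],[0,2,0],[0,2,0],[0,2,0],[0,2,0],[0,0,-5],[0,0,-15],[0,0,-20],[0,0,-20],[0,0,-20]],"roll":[0,0,0,0,0,0,0,0,0,0]}' 0.9
python3 -m handwheel '{"dp":[[-20,0,-10],[-35,0,0],[-35,0,0],[-35,0,0],[-35,0,0],[-20,0,0],[0,0,0],[0,0,0],[0,0,0],[0,0,0]],"roll":[0,0,0,0,0,0,0,0,0,0]}'
python3 - <<'E'
from h import *
go([0,0,0])
S=read_camera("side")
k=np.array([521.9,-98.5+0,0])
n=np.array([661.2,9.7,0])-ry*128; print("nest",n)
kk=n-rx*115
for z in (80.5,89.5): print("knob top",z,proj(S,kk+[0,0,z]))
print("disc",proj(S,n+[0,0,78]))
cv2.imwrite("pics/fin.png",cv2.resize(S["img"][140:220,200:310,::-1],(770,560),interpolation=cv2.INTER_CUBIC))
E
```

```text
t: 32.68
position: [522.5, -92.9, 137.2]
tool_rot: [-0.311, -3.125, 0.0]
ft_force: [-0.1, 0.2, 0.3]
finger_gap: 0.898
grasp_force: 0.0
t: 33.52
position: [698.1, -128.2, 146.3]
tool_rot: [-0.311, -3.125, 0.0]
ft_force: [-0.7, 0.0, -0.0]
finger_gap: 0.902
grasp_force: 0.0
t 33.52 pos [ 698.1 -128.2  146.3] tilt [-0.001 -0.    -1.   ] roll needed -89.9 dp now [709.5 -11.6 146.9] dp after roll [ 12.2 709.5 146.9] F [-0.7  0.  -0. ] gap 0.902 grip 0.0
nest [ 635.89986043 -115.77471035    0.        ]
knob top 80.5 (np.float64(186.8047223916725), np.float64(277.46745965735835))
knob top 89.5 (np.float64(184.34474373161342), np.float64(277.580123863919))
disc (np.float64(176.2414883701635), np.float64(248.44831497363938))
```

View pics/fin.png

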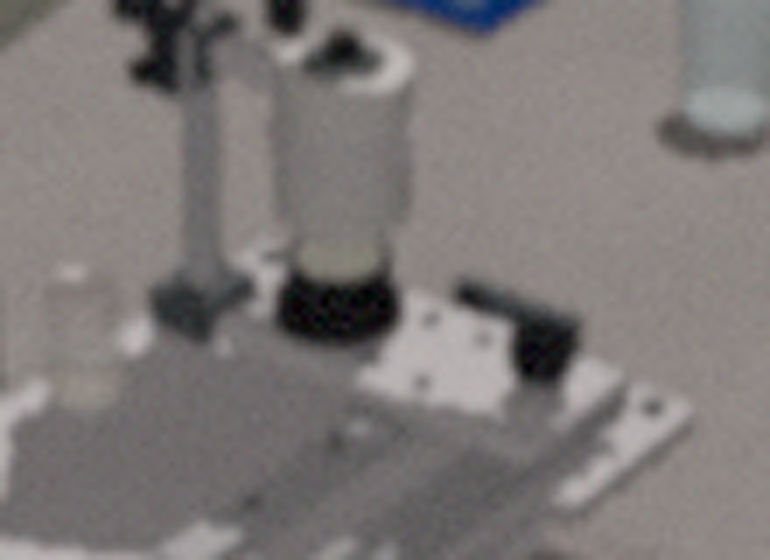

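The picture shows the knob low: its bottom edge is at row ≈194.6, against 195.1 expected for home and 192.6 for raised. The standard is seated under the head. I retreated the wrong way, towards the rig's +x. The open fingers straddled the head and the end-of-call force was near zero, so I'll go straight back along the same line, slowly.

```bash

python3 -m handwheel '{"dp":[[10,0,0],[18,0,0],[20,0,0],[20,0,0],[20,0,0],[20,0,0],[20,0,0],[20,0,0],[20,0,0],[20,0,0]],"roll":[0,0,0,0,0,0,0,0,0,0]}' -
python3 -m handwheel '{"dp":[[15,0,-5],[10,0,-10],[0,0,-20],[0,0,-20],[0,0,-10],[0,0,0],[0,0,0],[0,0,0],[0,0,0],[0,0,0]],"roll":[0,0,0,0,0,0,0,0,0,0]}' -
python3 - <<'E'
from h import *
go([0,0,0])
S=read_camera("side");T=read_camera("top")
n=np.array([661.2,9.7,0])-ry*128;kk=n-rx*115
# head moved?  compare NIR region to start; knob blob rows
i=S["img"];o=cv2.imread("pics/side0.png")[:,:,::-1]
d=np.abs(i.astype(int)-o).mean(2);print("head/column diff",d[132:172,225:262].mean().round(1),"ref noise",d[60:90,60:120].mean().round(1))
g=i.astype(int).sum(2)
col=g[178:200,275:281].mean(1);print(col.round())
for p in(S,T):print(boxes_of(p,"knob_c")[:1],boxes_of(p,"standard_c")[:1],boxes_of(p,"nir_axis")[:1])
a=T["img"][120:245,185:335]
cv2.imwrite("pics/fin2.png",np.hstack([cv2.resize(a[20:80,70:150,::-1],(400,300),interpolation=cv2.INTER_CUBIC),cv2.resize(i[145:205,215:295,::-1],(400,300),interpolation=cv2.INTER_CUBIC)]))
E
```

```text
t: 34.4
position: [512.6, -91.2, 146.5]
tool_rot: [-0.312, -3.126, 0.001]
ft_force: [-0.2, -0.4, -0.2]
finger_gap: 0.898
grasp_force: 0.0
t: 35.23
position: [490.0, -86.4, 210.2]
tool_rot: [-0.311, -3.125, -0.0]
ft_force: [1.1, 0.4, 0.6]
finger_gap: 0.901
grasp_force: 0.0
t 35.23 pos [490.  -86.4 210.2] tilt [-0.002  0.    -1.   ] roll needed -90.0 dp now [497.1 -12.  211. ] dp after roll [ 12.2 497.1 211. ] F [1.1 0.4 0.6] gap 0.901 grip 0.0
head/column diff 3.7 ref noise 3.5
[409. 415. 409. 406. 381. 332. 260. 176. 116.  83.  71.  61.  64.  44.
  61. 115. 200. 269. 307. 316. 339. 395.]
[{'point': [191.5, 275.3], 'conf': 0.55}] [{'point': [180.4, 245.9], 'conf': 0.65}] [{'point': [158.6, 239.7], 'conf': 0.71}]
[{'point': [172.5, 237.7], 'conf': 0.29}] [] [{'point': [154.5, 290.6], 'conf': 0.58}]
```

```bash
python3 -c "
from rig import close_job
print(close_job())"
```

```text
the job is handed in; nothing more can be done
None
```

The job is handed in but no verdict came back: the standard is seated in the nest under the near-infrared head and, by the force readings and the side picture, the pin is home in that station's hole. My first retreat went the wrong way and the open fingers straddled the head, with no force in the end-of-move readings and no change to the head in the side picture.

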